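# Click the stop of a tin tray into its notch

### The arm

A 6-joint arm with a two-finger parallel gripper is mounted at the origin on a cart in front of the work surface, level with it; the furniture and walls round the work are solid. World frame = base frame: x ahead of the robot, y to its left, z up, the work surface at z = 0. Lengths are in m, angles in rad, forces in N, time in s.
With the tool pointing down it reaches from about 0.225 to 0.875 m from the base axis. Payload 3.4 kg.
Tool frame: the origin (TCP) lies at the very end of the fingers, on their centre line; the grasp point (between the pads) lies manip.pinch_z behind it (manip.pinch_z is the distance from the TCP to the grasp point, in m); z points along the fingers, y is the direction in which the jaws open and shut (so a half turn about z gives the same grasp; the last joint's range is limited). The gripper opens to 85 mm and grips with 20 to 120 N. Pads are 22 mm wide; open, the fingers measure 114 mm over their backs; the gripper's body (76 mm by 85 mm) begins 54 mm behind the grasp point. The pads swing forward as they close: fully open they stand 13 mm farther back than shut.
Start: joints at [0.986, 0.276, 1.505, -0, 1.361, -0.121], TCP at [0.257, 0.514, 0.231] pointing down, gripper open.
Joint ranges: [-2.89, 2.89], [-0.75, 2.08], [0.22, 2.7], [-1.18, 4.32], [0.11, 2.71], [-2.7, 2.7]. Speed limits (rad/s): [2.57, 2.57, 3.14, 3.14, 3.14, 3.14].

### API

Orientations are given as a unit quaternion [w, x, y, z].
In Python, from rig import manip, imaging, workorder gives the robot as it stands.
- The arm moves only by the tool apply_moves, never from a script. Its argument "moves" is one flat list of numbers, 7 for each row, row after row: the finger opening in m, from 0 to 0.0854, then the shift along the tool's x, y, z in m, then the turn, a rotation vector about the tool's x, y, z in rad. In form: [jaw, tx, ty, tz, rx, ry, rz, jaw, tx, ty, tz, rx, ry, rz, ...]. A call has exactly 8 rows; each row shifts and turns the pose as measured when the row begins, along the tool's axes as they then stand; what a row does not reach is not made up. A row lasts 1/12 s, in which the tool goes at most 41.7 mm and 7.16 degrees, less where a joint would pass 70% of its speed; a pose out of reach is approached as far as the arm can. A call with a gripper value outside its range is refused whole. The fingers move at their own pace and stop on an object; "newtons" is the grip in N (left out, the last holds). Time passes only in rows, so rows that do not move let the fingers close, or fill a call up. It gives the time, the measured TCP pose, the force and the opening at its end, in the units of the state.
- manip.get_state(): the state, without advancing time (a new reading comes with each control period).
- imaging.get_image(name): name is "scene" or "top"; returns a dict with "image" (480x640x3 uint8, red, green, blue), "range_z" (480x640 float32, m along the optical axis (not along the pixel's ray), 0 where there is no reading), "fx", "fy", "cx", "cy" (pixels), "R" (3x3) and "t" (3): a world point X has camera coordinates R X + t. Camera axes: x right, y down, z forward; pixel columns grow to the right and rows downward; lengths in m; the calibration is good to about 2 mm. A picture is of the moment at which its call begins.
- workorder.sign_off(): hands the job in, once; it reports no verdict.
The state is a dict: "clock": time; "qpos": joint angles; "qd": joint speeds; "effort": joint torques, N m; "position": TCP position; "ee_rot": TCP orientation; "contact_force": force on the tool from outside, world axes, zero at the start; "moment": the same for the moment, N m; "width": finger opening in m.
Only numpy, scipy, OpenCV 4.12 (cv2) and the standard library are available. Lean on these libraries where they do the work, as an engineer would, in place of code of your own. Each camera call takes 0.05 s, during which the arm holds its last target.

### The job

Close up the two loose tins in the wooden tray: with your fingertips, push the orange pad of the sliding stop along its rail, towards the tins, until the stop clicks into the notch at the green mark, and do not drive it on past the notch. Only push the pad: do not pinch the tab, do not touch or lift the tins, and leave the mug, the spice jar and the peeler where they are. Finish with the stop resting in the notch and your hand clear.

Things in the scene. Friction and masses are not known exactly. Their poses are not given: they have to be found in the camera images.
- rack: Fixed wooden tray, 320 mm long (y), 106 mm wide (x), walls 30 mm high, floor 6 mm thick; origin on the worktop under the trough, z up. Along its -x side (towards the robot) runs an aluminium rail, 24 mm wide, top 30 mm above the worktop, centre line x = -68 mm, y = -170 to +150 mm. Closed end wall (42 mm high): inner face at y = +145 mm. The stop is pushed along +y.
- notch (a point): Centre of the notch in the rail, on the rail's top, 30 mm above the worktop; at rack x = -68, y = -28 mm. The notch is V-shaped, 11 mm wide, with 1 mm raised steel lips on both sides; a green mark on the rail's front face shows it. Axes as the rack's.
- stop_slide (a joint): Travel (m) of the sliding stop along the rail, growing towards the tins (rack +y); starts at 0 to 0.04, seated in the notch at 0.110, end 0.135. Sliding takes about 1 N plus 1 to 3 N per tin pushed; a lip adds about 4 N at 13 to 9 mm before the notch, then the force falls and vanishes as the stop jumps the last 5 mm into the notch by itself. Pushing it on out of the notch takes about 12 N.
- plunger (a joint): Height (m) of the stop's spring plunger with a small red head: near 0 (-0.0006) while it rides on the plain rail, up to +0.0005 on the lips, about -0.003 when it has dropped into the notch. It is beside the tab on the +y side and need not be touched.
- pad_face (a point): Centre of the face to push: the rear (-y) face of the upright tab, 75 mm above the worktop, over the rail's centre line. The face is 40 mm wide (rack x) and 42 mm high (50 to 92 mm above the worktop). It moves with the stop; push along rack +y. The tab is 12 mm thick: orange pad (stop_slide_c0) and black front half (stop_slide_c1). Behind it is only the rail, 30 mm high. Axes as the rack's.
- tin_a: Flat round tin, 86 mm across and 40 mm high, standing loose in the tray nearest the stop; origin at the centre of its underside, z up. The stop's plate will push it along.
- tin_b: Flat round tin like tin_a, standing loose in the tray nearer the closed end wall. With the stop in the notch the two tins have about 10 mm of play.
- mug: Mug with blue dots, 92 mm across, 93 mm high, standing left of the tray; a bystander. Origin at its underside.
- spice: Small spice jar with a black lid, 41 mm across, 105 mm high, right of the tray; a bystander. Origin at its underside.
- peeler: Green peeler, 170 mm long, lying right of the tray; a bystander. Origin at its underside.
Not all that is in view belongs to the job. Leave any black look-alike of the tin_a alone. Leave any purple look-alike of the tin_b alone.

How it is judged:
On the way:
1. the fingers push on the orange pad while the stop is still short of the notch (contact force between the fingers and stop_slide_c0 above 0.5 N and value of joint stop_slide below 0.1 m), for 0.1 s.
At the end, for the whole second after the job is handed in: The stop rests in the notch (travel 0.110 m within 2.5 mm, plunger dropped by more than 1.5 mm, still), and both tins stand upright (within 0.1 rad) and at rest on the tray's floor (value of joint stop_slide between 0.1075 and 0.1125 m and value of joint plunger below -0.0015 m and velocity of joint stop_slide between -0.005 and 0.005 m/s and angle between each of tin_a, tin_b's own z axis and vertical below 0.1 rad and z of each of tin_a, tin_b in the frame of rack below 0.012 m and linear speed of each of tin_a, tin_b below 0.01 m/s); the robot touches nothing.
It fails at once if the stop is driven on past the notch (more than 9 mm) (value of joint stop_slide above 0.119 m).
It fails at once if the tab is pinched (pressed on its front and rear parts at once) (contact force between the fingers and stop_slide_c0 above 2 N and contact force between the fingers and stop_slide_c1 above 2 N).
It fails at once if the robot touches a tin (contact force between any of the fingers, the arm and tin_a above 1 N or contact force between any of the fingers, the arm and tin_b above 1 N).
It fails at once if a tin is lifted or tipped (z of any of tin_a, tin_b in the frame of rack above 0.02 m or angle between any of tin_a, tin_b's own z axis and vertical above 0.3 rad).
It fails at once if the mug, the spice jar or the peeler is moved (more than 20 mm) (distance of any of mug, spice, peeler from where it was at the start of the episode above 0.02 m).
It also fails if it takes over 43 s, if anything falls off the work surface, if the arm or the gripper's body presses on something with over 40 N, if the wrist force passes 120 N, or if a joint passes its speed limit or range.

## Working session

There is one attempt and no reset: what is moved stays moved. The work goes in short steps, Python scripts to look and compute and a tool call to move; the robot and the scene stay as the last step left them, time stands still between calls to the robot, and variables do not carry over. Pictures are saved under pics/ and viewed, and the job is handed in when it is done.

Besides the shell and the picture viewer there is one more tool, called after "Request:" by a JSON object that holds its "op" and its "data". apply_moves: Moves the arm, as the interface text tells. Its arguments: {"type":"object","properties":{"moves":{"type":"array"},"newtons":{"type":"number"}},"required":["moves"]}

```bash
mkdir -p pics
python3 - <<'E'
from rig import manip, imaging
import cv2,numpy as np,pickle
for n in("scene","top"):
    d=imaging.get_image(n); pickle.dump(d,open(f"{n}0.pkl","wb"))
    cv2.imwrite(f"pics/{n}0.png",d["image"][:,:,::-1]); print(n,d["fx"],d["R"],d["t"])
print(manip.get_state(),manip.pinch_z)
E
```

```text
scene 615.5231390264362 [[ 0.47772419 -0.87850934  0.00097319]
 [-0.68981826 -0.37580146 -0.61880855]
 [ 0.54399482  0.29494849 -0.78554123]] [-0.18140643  0.3794589   1.42242984]
top 559.3360563005829 [[ 1.23219452e-01 -9.92378972e-01  9.70613879e-04]
 [-9.67706276e-01 -1.20372575e-01 -2.21483649e-01]
 [ 2.19912552e-01  2.63518248e-02 -9.75163602e-01]] [-0.01509857  0.4692587   1.2538649 ]
{'clock': 0.1, 'qpos': array([ 9.85994135e-01,  2.76551514e-01,  1.50600226e+00,  1.24261304e-05,
        1.36074128e+00, -1.21014075e-01]), 'qd': array([-8.95841351e-04, -2.54164257e-05, -3.74482883e-03, -3.51838979e-04,
        1.88894471e-04,  1.97013438e-03]), 'effort': array([ 1.38233258e-04, -4.17696404e+01, -2.46404672e+01, -3.87970440e-04,
        5.73959944e-03, -1.65152875e-05]), 'position': array([0.25696086, 0.51385175, 0.23051667]), 'ee_rot': array([-2.99900239e-04,  2.29822477e-01,  9.73232195e-01, -7.96643557e-04]), 'contact_force': array([ 0.97562702, -0.38915368,  0.34243538]), 'moment': array([0.04942842, 0.01553728, 0.00736756]), 'width': 0.0852793784974022} 0.0187
```

View pics/scene0.png

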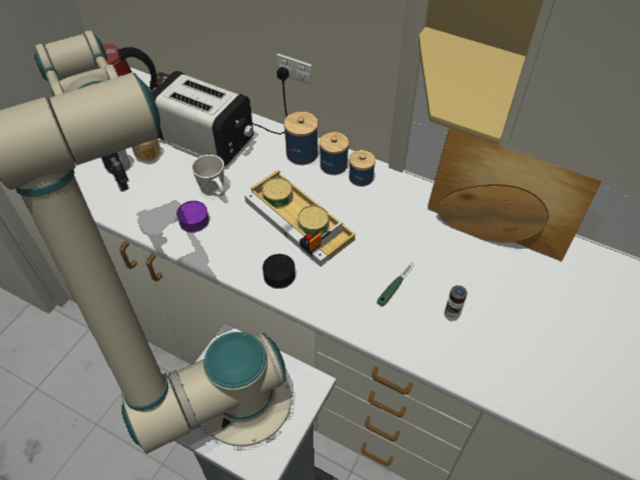

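View pics/top0.png

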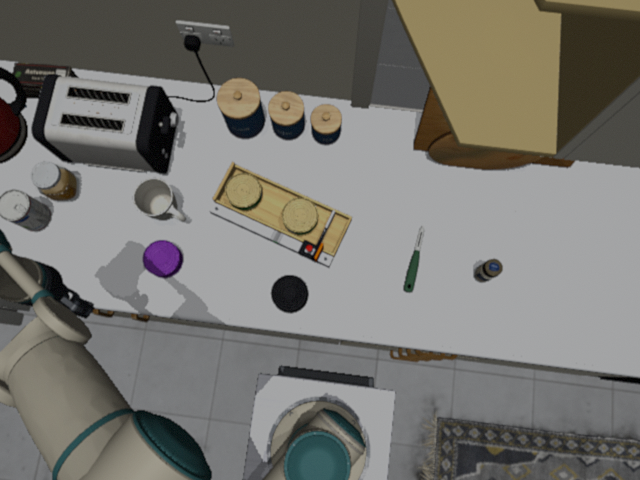

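The top view shows the tray from (230,165) to (350,240), the stop near (312,248), the black decoy at (290,293) and the purple one at (162,258). I'll zoom in next.

```bash
cat > h.py <<'E'
import numpy as np,pickle
def world(d,u,v,z=None):
    R,t=d["R"],np.array(d["t"]); ray=np.array([(u-d["cx"])/d["fx"],(v-d["cy"])/d["fy"],1])
    C=-R.T@t; r=R.T@ray
    if z is None:
        return C+r*d["range_z"][int(round(v)),int(round(u))]
    return C+r*((z-C[2])/r[2])
def pix(d,X):
    c=d["R"]@X+np.array(d["t"]); return d["fx"]*c[0]/c[2]+d["cx"],d["fy"]*c[1]/c[2]+d["cy"]
E
python3 - <<'E'
from h import *
import cv2
for n,(x,y,w,h) in {"top":(200,150,160,120),"scene":(235,165,130,100)}.items():
    d=pickle.load(open(n+"0.pkl","rb")); im=d["image"][y:y+h,x:x+w,::-1]
    cv2.imwrite(f"pics/{n}0z.png",cv2.resize(im,None,fx=5 if n=="top" else 6,fy=5 if n=="top" else 6,interpolation=cv2.INTER_CUBIC))
E
```

```text
(no output)
```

View pics/top0z.png

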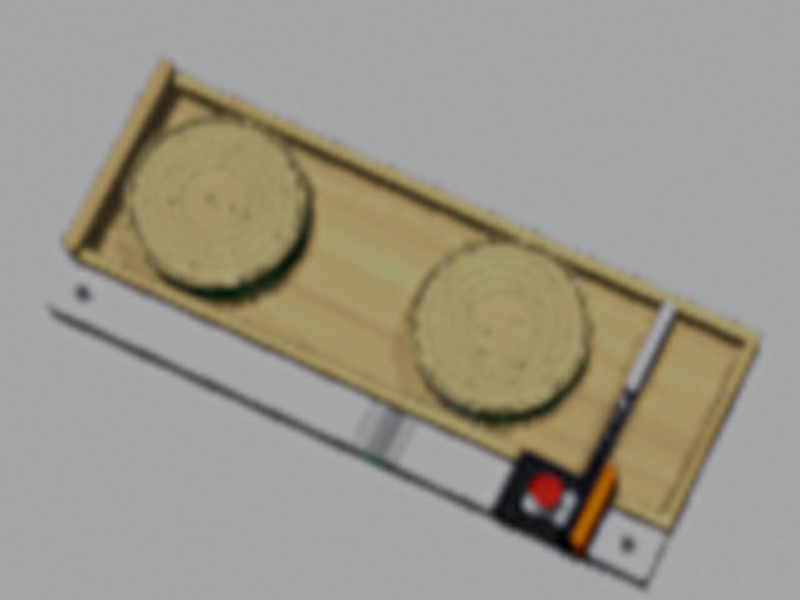

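View pics/scene0z.png

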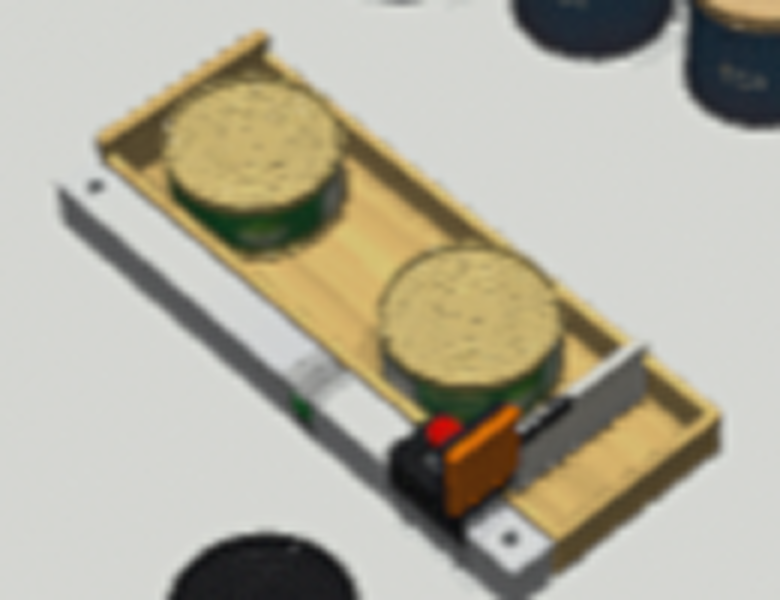

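Run:
```python
from h import *
from scipy.optimize import least_squares
T=pickle.load(open("top0.pkl","rb"));S=pickle.load(open("scene0.pkl","rb"))
tp=lambda a,b:(200+(a+.5)/5-.5,150+(b+.5)/5-.5); sp=lambda a,b:(235+(a+.5)/6-.5,165+(b+.5)/6-.5)
obs=[(T,tp(642,582),(-80,-170,30)),(T,tp(52,309),(-80,150,30)),(T,tp(669,530),(-56,-170,30)),(T,tp(378,460),(-80,-28,29)),
(S,sp(516,576),(-80,-170,30)),(S,sp(550,545),(-56,-170,30)),(S,sp(60,188),(-80,150,30)),(S,sp(302,406),(-80,-28,22))]
pads=[(S,sp(520,408),(-48,92)),(S,sp(445,462),(-88,92)),(S,sp(452,516),(-88,50)),(S,sp(516,462),(-48,50)),(T,tp(614,472),(-48,92)),(T,tp(582,552),(-88,92))]
def W(p,X):
    c,s=np.cos(p[2]),np.sin(p[2]);x,y,z=np.array(X)/1000
    return np.array([p[0]+c*x-s*y,p[1]+s*x+c*y,z])
def res(p):
    r=[np.subtract(pix(d,W(p,X)),uv) for d,uv,X in obs]
    r+=[np.subtract(pix(d,W(p,(x,p[3]*1000,z))),uv) for d,uv,(x,z) in pads]
    return np.array(r).ravel()
p=least_squares(res,[.5,.1,-.3,-.1],loss="soft_l1").x
print(p,p[2]*57.3);print(res(p).reshape(-1,2).round(1))
print("pad",W(p,(-68,p[3]*1000,75)),"notch",W(p,(-68,-28,30)))
for n,o in(("ta",(490,330)),("tb",(218,208))):
    w=world(T,*tp(*o)); c,s=np.cos(p[2]),np.sin(p[2]);q=w[:2]-p[:2];print(n,w,[c*q[0]+s*q[1],-s*q[0]+c*q[1]])
for nm,(u,v) in dict(mug=(155,198),blk=(290,293)).items(): print(nm,world(T,u,v))
np.save("p.npy",p)
```

```text
[ 0.53994644  0.16253566 -0.31200616 -0.13848616] -17.87795318866524
[[ 1.1  0.3]
 [-1.7 -0.4]
 [-0.1  1.6]
 [-0.3 -0.1]
 [-0.2  0.2]
 [ 0.7  0.3]
 [-0.6 -0.4]
 [ 0.1  0. ]
 [-0.3  0.4]
 [ 0.9 -0.3]
 [ 0.   0.4]
 [ 0.4  1.2]
 [ 0.2 -1. ]
 [-0.9 -1.2]]
pad [0.43271861 0.05160952 0.075     ] notch [0.46663438 0.15676137 0.03      ]
ta [0.52109531 0.11408848 0.0444681 ] [np.float64(-0.003069229260128559), np.float64(-0.05189483446962003)]
tb [0.56561139 0.25200668 0.04262403] [np.float64(-0.003038948594668668), np.float64(0.09302966337080527)]
mug [0.53072566 0.46948366 0.012484  ]
blk [0.33725119 0.10749377 0.03480165]
```

The fit is good to about 1 px. The tool's y axis is about 9° from the rack's +y, so I'll turn, close the fingers and move behind the pad at height.

```bash
cat >> h.py <<'E'
def rk(X):
    p=np.load("p.npy");c,s=np.cos(p[2]),np.sin(p[2]);q=np.array(X)[:2]-p[:2]
    return np.array([c*q[0]+s*q[1],-s*q[0]+c*q[1],X[2]])
def stat():
    from rig import manip
    from scipy.spatial.transform import Rotation as Ro
    st=manip.get_state();p=np.load("p.npy")
    q=st["ee_rot"];R=Ro.from_quat([q[1],q[2],q[3],q[0]]).as_matrix()
    c,s=np.cos(p[2]),np.sin(p[2]);Rr=np.array([[c,s,0],[-s,c,0],[0,0,1]])
    print("t",round(st["clock"],2),"rack pos",(rk(st["position"])*1000).round(1),"tooly",(Rr@R[:,1]).round(3),"toolz",(Rr@R[:,2]).round(3),"F",(Rr@st["contact_force"]).round(2),"w",st["width"])
E
python3 -c "
from h import *
stat()
p=np.load('p.npy');T=pickle.load(open('top0.pkl','rb'))
print(rk(world(T,200+546/5,150+490/5)))"
```

```text
t 0.1 rack pos [-377.2  247.5  230.5] tooly [ 0.151  0.989 -0.002] toolz [-0.    -0.002 -1.   ] F [ 1.05 -0.07  0.34] w 0.0852793784974022
[-0.06711217 -0.1133579   0.06966051]
```

Request:
{"op": "apply_moves", "data": {"moves": [0,0,0,0,0,0,-0.076,0,0,0,0,0,0,-0.076,0,0,-0.036,0,0,0,0,0,0,-0.036,0,0,0,0,0,0,-0.036,0,0,0,0,0,0,-0.036,0,0,0,0,0,0,-0.036,0,0,0,0,0,0,-0.036,0,0,0,0]}}

```text
clock: 0.77
position: [0.1914, 0.3054, 0.2243]
ee_rot: [-0.002, 0.149, 0.989, -0.003]
contact_force: [0.4, -0.3, -0.2]
width: 0.0001
```

```bash
python3 -c "
from h import *
stat()"
```

```text
t 0.77 rack pos [-375.6   29.   224.3] tooly [-0.012  1.    -0.007] toolz [-0.003 -0.007 -1.   ] F [ 0.5  -0.19 -0.21] w 7.141437188301499e-05
```

Request:
{"op": "apply_moves", "data": {"moves": [0,-0.031,-0.024,0,0,0,0,0,-0.031,-0.024,0,0,0,0,0,-0.031,-0.024,0,0,0,0,0,-0.031,-0.024,0,0,0,0,0,-0.031,-0.024,0,0,0,0,0,-0.031,-0.024,0,0,0,0,0,-0.031,-0.024,0,0,0,0,0,-0.031,-0.024,0,0,0,0]}}

```text
clock: 1.43
position: [0.3664, 0.036, 0.2234]
ee_rot: [-0.003, 0.143, 0.99, -0.003]
contact_force: [0.9, -0.1, -0.0]
width: 0.0001
```

```bash
python3 -c "
from h import *
stat()"
```

```text
t 1.43 rack pos [-126.3 -173.7  223.4] tooly [-0.026  1.    -0.006] toolz [-0.005 -0.006 -1.   ] F [ 0.94  0.17 -0.02] w 0.00013772838521159067
```

Request:
{"op": "apply_moves", "data": {"moves": [0,-0.022,-0.006,0,0,0,0.013,0,-0.022,-0.006,0,0,0,0.013,0,-0.018,-0.004,0,0,0,0,0,0,0,0.025,0,0,0,0,0,0,0.025,0,0,0,0,0,0,0.025,0,0,0,0,0,0,0.01,0,0,0,0,0,0,0,0,0,0]}}

```text
clock: 2.1
position: [0.4293, -0.0112, 0.1344]
ee_rot: [-0.0, 0.164, 0.986, -0.004]
contact_force: [-1.1, 0.4, 0.7]
width: -0.0004
```

```bash
python3 -c "
from h import *
stat()"
```

```text
t 2.1 rack pos [ -52.  -199.3  134.4] tooly [ 0.018  1.    -0.009] toolz [ 0.001 -0.009 -1.   ] F [-1.14  0.08  0.73] w -0.00039443112667182856
```

Request:
{"op": "apply_moves", "data": {"moves": [0,0.006,0,0.01,0,0,-0.009,0,0.005,0,0.02,0,0,-0.004,0,0.003,0,0.015,0,0,0,0,0,0,0.012,0,0,0,0,0,0,0.008,0,0,0,0,0,0,0.003,0,0,0,0,0,0,0,0,0,0,0,0,0,0,0,0,0]}}

```text
clock: 2.77
position: [0.4178, -0.0073, 0.0667]
ee_rot: [0.002, 0.157, 0.988, -0.004]
contact_force: [-0.5, 0.1, -1.1]
width: -0.0004
```

Run:
```python
from h import *
from rig import imaging
import cv2
stat()
for n,(x,y,w,h) in {"top":(200,150,160,120),"scene":(235,165,130,100)}.items():
    d=imaging.get_image(n); im=d["image"][y:y+h,x:x+w,::-1]
    cv2.imwrite(f"pics/{n}1z.png",cv2.resize(im,None,fx=5,fy=5,interpolation=cv2.INTER_CUBIC))
```

```text
t 2.77 rack pos [ -64.1 -199.2   66.7] tooly [ 0.004  1.    -0.008] toolz [ 0.005 -0.008 -1.   ] F [-0.49 -0.04 -1.05] w -0.0003668632993446691
```

View pics/top1z.png

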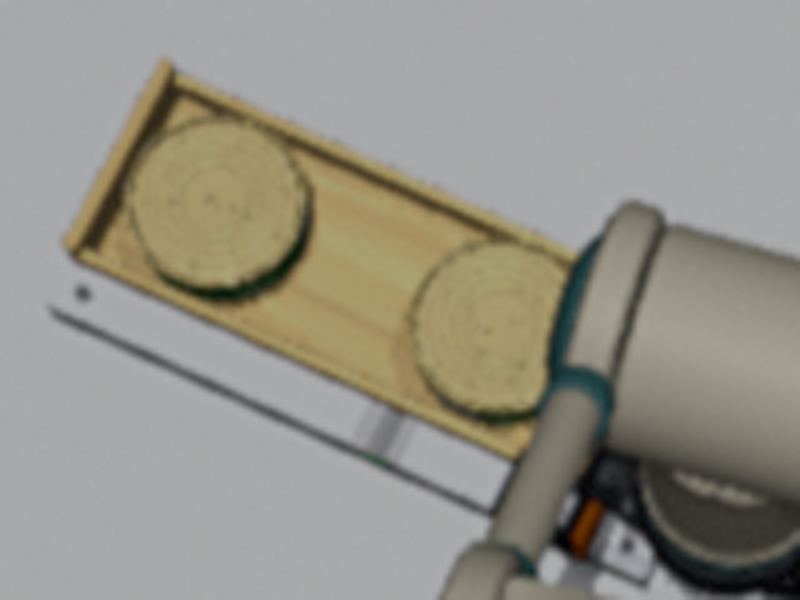

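View pics/scene1z.png

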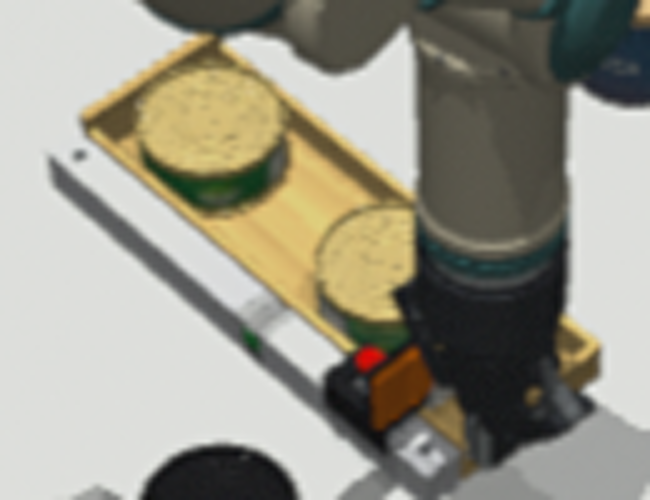

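The fingers are behind the orange pad, at about (480,430) against the pad at (400,385), and the stop hasn't moved. I'll approach gently.

Request:
{"op": "apply_moves", "data": {"moves": [0,0.002,0.008,0.002,0,0,0,0,0.002,0.008,0.001,0,0,0,0,0,0.006,0,0,0,0,0,0,0.004,0,0,0,0,0,0,0.004,0,0,0,0,0,0,0.004,0,0,0,0,0,0,0.003,0,0,0,0,0,0,0.002,0,0,0,0]}}

```text
clock: 3.53
position: [0.4292, 0.0353, 0.0653]
ee_rot: [0.005, 0.157, 0.988, -0.004]
contact_force: [-0.2, -0.3, -0.7]
width: -0.0001
```

```bash
python3 -c "
from h import *
stat()"
```

```text
t 3.53 rack pos [ -66.4 -155.1   65.3] tooly [ 0.003  1.    -0.007] toolz [ 0.011 -0.007 -1.   ] F [-0.07 -0.39 -0.7 ] w -6.225640468126274e-05
```

Request:
{"op": "apply_moves", "data": {"moves": [0,0,0.003,0,0,0,0,0,0,0.003,0,0,0,0,0,0,0.003,0,0,0,0,0,0,0.003,0,0,0,0,0,0,0.003,0,0,0,0,0,0,0.003,0,0,0,0,0,0,0.003,0,0,0,0,0,0,0.002,0,0,0,0]}}

```text
clock: 4.2
position: [0.4361, 0.0567, 0.0653]
ee_rot: [0.004, 0.156, 0.988, -0.007]
contact_force: [-0.6, -2.8, 1.4]
width: 0.0002
```

Run:
```python
from h import *
from rig import imaging
import cv2
stat()
for n,(x,y,w,h) in {"scene":(235,165,130,100)}.items():
    d=imaging.get_image(n); im=d["image"][y:y+h,x:x+w,::-1]
    cv2.imwrite(f"pics/{n}2z.png",cv2.resize(im,None,fx=6,fy=6,interpolation=cv2.INTER_CUBIC))
```

```text
t 4.2 rack pos [ -66.4 -132.6   65.3] tooly [ 0.002  1.    -0.012] toolz [ 0.01  -0.012 -1.   ] F [ 0.28 -2.84  1.38] w 0.000234594265799841
```

View pics/scene2z.png

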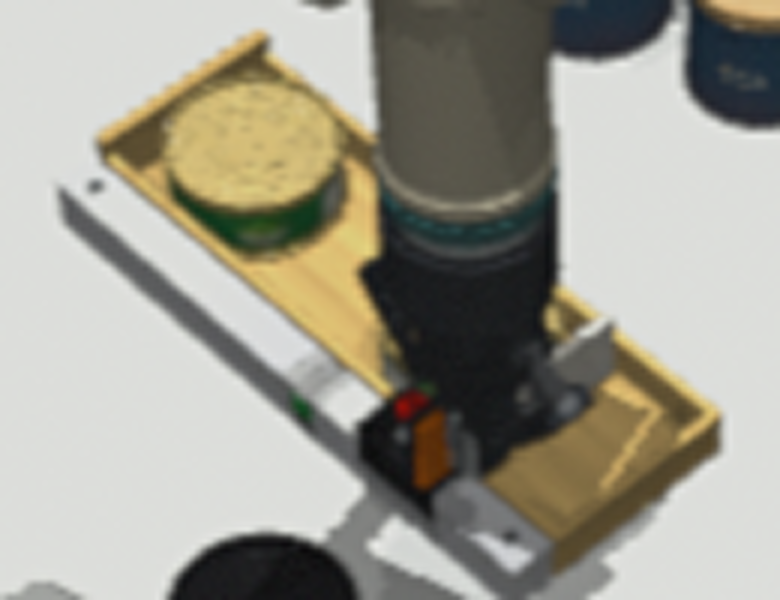

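Run:
```python
from h import *
S=pickle.load(open("scene0.pkl","rb"));sp=lambda a,b:(235+(a+.5)/6-.5,165+(b+.5)/6-.5)
print("before",rk(world(S,*sp(445,462),.092)),rk(world(S,*sp(445,432),.0697)))
print("now",rk(world(S,*sp(417,417),.092)),rk(world(S,*sp(417,487),.05)),rk(world(S,*sp(411,405),.0697)))
```

```text
before [-0.09037497 -0.13747573  0.092     ] [-0.06761493 -0.1123027   0.0697    ]
now [-0.08241381 -0.11092737  0.092     ] [-0.08738591 -0.11491416  0.05      ] [-0.06821054 -0.09071899  0.0697    ]
```

Request:
{"op": "apply_moves", "data": {"moves": [0,0,0.003,0,0,0,0,0,0,0.004,0,0,0,0,0,0,0.004,0,0,0,0,0,0,0.004,0,0,0,0,0,0,0.004,0,0,0,0,0,0,0.004,0,0,0,0,0,0,0.003,0,0,0,0,0,0,0.002,0,0,0,0]}}

```text
clock: 4.92
position: [0.4453, 0.085, 0.0653]
ee_rot: [0.004, 0.155, 0.988, -0.008]
contact_force: [-1.2, -4.6, 3.0]
width: -0.0002
```

```bash
python3 -c "
from h import *
stat()"
```

```text
t 4.92 rack pos [ -66.3 -102.9   65.3] tooly [ 0.     1.    -0.015] toolz [ 0.01  -0.015 -1.   ] F [ 0.24 -4.72  2.97] w -0.00018905760878886734
```

Request:
{"op": "apply_moves", "data": {"moves": [0,0,0.002,0,0,0,0,0,0,0.002,0,0,0,0,0,0,0.002,0,0,0,0,0,0,0.002,0,0,0,0,0,0,0.002,0,0,0,0,0,0,0.002,0,0,0,0,0,0,0.002,0,0,0,0,0,0,0.001,0,0,0,0]}}

```text
clock: 5.58
position: [0.4506, 0.1016, 0.0651]
ee_rot: [0.004, 0.156, 0.988, -0.007]
contact_force: [-0.5, -3.6, 2.5]
width: 0.0002
```

Run:
```python
from h import *
from rig import imaging
import cv2
stat()
for n,(x,y,w,h) in {"scene":(235,165,130,100)}.items():
    d=imaging.get_image(n); im=d["image"][y:y+h,x:x+w,::-1]
    cv2.imwrite(f"pics/{n}3z.png",cv2.resize(im,None,fx=6,fy=6,interpolation=cv2.INTER_CUBIC))
```

```text
t 5.58 rack pos [-66.3 -85.4  65.1] tooly [ 0.001  1.    -0.013] toolz [ 0.011 -0.013 -1.   ] F [ 0.57 -3.56  2.5 ] w 0.00020638828950265243
```

View pics/scene3z.png

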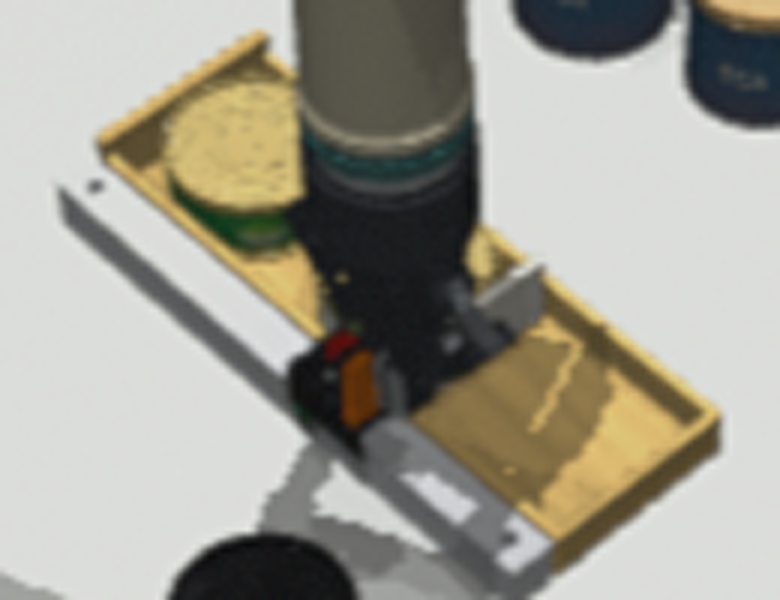

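The red head is at (341,346), about 15 mm short of the notch. I'll continue at 1 mm per row.

Request:
{"op": "apply_moves", "data": {"moves": [0,0,0.001,0,0,0,0,0,0,0.001,0,0,0,0,0,0,0.001,0,0,0,0,0,0,0.001,0,0,0,0,0,0,0.001,0,0,0,0,0,0,0.001,0,0,0,0,0,0,0.0005,0,0,0,0,0,0,0,0,0,0,0]}}

```text
clock: 6.3
position: [0.4525, 0.1075, 0.0649]
ee_rot: [0.004, 0.155, 0.988, -0.009]
contact_force: [-0.2, -4.0, 2.1]
width: -0.0003
```

```bash
cat > look.py <<'E'
from h import *
from rig import imaging
import cv2
stat()
def red(d):
    h=cv2.cvtColor(d["image"],cv2.COLOR_RGB2HSV).astype(int)
    m=((h[:,:,0]<5)|(h[:,:,0]>174))&(h[:,:,1]>170)&(h[:,:,2]>60)
    m[:165]=0;m[265:]=0;m[:,:235]=0;m[:,365:]=0
    v,u=np.nonzero(m);return rk(world(d,u.mean(),v.mean(),.0697)),len(u)
print("initial",red(pickle.load(open("scene0.pkl","rb"))))
d=imaging.get_image("scene");print("now",red(d))
import sys
if len(sys.argv)>1: cv2.imwrite(sys.argv[1],cv2.resize(d["image"][165:265,235:365,::-1],None,fx=6,fy=6,interpolation=cv2.INTER_CUBIC))
E
python3 look.py
```

```text
t 6.3 rack pos [-66.3 -79.2  64.9] tooly [-0.     1.    -0.016] toolz [ 0.01  -0.016 -1.   ] F [ 1.02 -3.83  2.09] w -0.00034140303738334886
initial (array([-0.06790003, -0.11042783,  0.0697    ]), 21)
now (array([-0.06734317, -0.03612317,  0.0697    ]), 13)
```

Request:
{"op": "apply_moves", "data": {"moves": [0,0,0.001,0,0,0,0,0,0,0.001,0,0,0,0,0,0,0.001,0,0,0,0,0,0,0.0005,0,0,0,0,0,0,0,0,0,0,0,0,0,0,0,0,0,0,0,0,0,0,0,0,0,0,0,0,0,0,0,0]}}

```text
clock: 7.02
position: [0.454, 0.1123, 0.0647]
ee_rot: [0.004, 0.156, 0.988, -0.007]
contact_force: [0.5, -1.8, 1.2]
width: 0.0002
```

```bash
python3 look.py
```

```text
t 7.02 rack pos [-66.4 -74.2  64.7] tooly [ 0.002  1.    -0.013] toolz [ 0.01  -0.013 -1.   ] F [ 1.03 -1.58  1.21] w 0.00022496599334408942
initial (array([-0.06790003, -0.11042783,  0.0697    ]), 21)
now (array([-0.06691082, -0.03094008,  0.0697    ]), 13)
```

Request:
{"op": "apply_moves", "data": {"moves": [0,0,0.001,0,0,0,0,0,0,0.0005,0,0,0,0,0,0,0,0,0,0,0,0,0,0,0,0,0,0,0,0,0,0,0,0,0,0,0,0,0,0,0,0,0,0,0,0,0,0,0,0,0,0,0,0,0,0]}}

```text
clock: 7.73
position: [0.4546, 0.1157, 0.0641]
ee_rot: [0.004, 0.157, 0.988, -0.005]
contact_force: [-0.4, -0.1, -0.7]
width: -0.0001
```

```bash
python3 look.py pics/s5.png
```

```text
t 7.73 rack pos [-66.9 -70.8  64.1] tooly [ 0.003  1.    -0.009] toolz [ 0.009 -0.01  -1.   ] F [-0.36 -0.18 -0.7 ] w -8.914529285843455e-05
initial (array([-0.06790003, -0.11042783,  0.0697    ]), 21)
now (array([-0.06847299, -0.0253086 ,  0.0697    ]), 11)
```

View pics/s5.png

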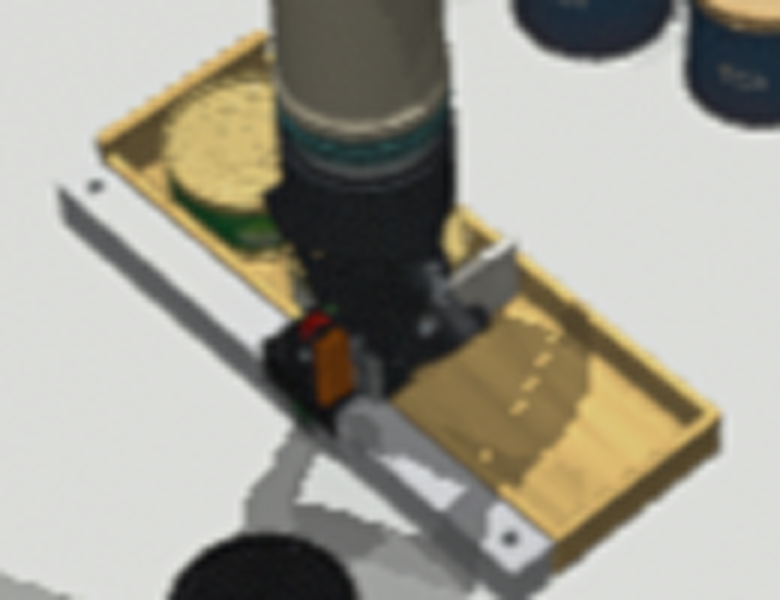

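The force has vanished and the red head jumped ahead of the finger, so it has probably clicked in. I'll back off, raise the hand clear and check.

Request:
{"op": "apply_moves", "data": {"moves": [0,0,-0.005,0,0,0,0,0,0,-0.01,0,0,0,0,0,0,-0.015,0,0,0,0,0,0,-0.015,-0.01,0,0,0,0,0,-0.01,-0.02,0,0,0,0,0,-0.01,-0.03,0,0,0,0,0,0,-0.03,0,0,0,0,0,0,-0.03,0,0,0]}}

```text
clock: 8.45
position: [0.4245, 0.0485, 0.1819]
ee_rot: [-0.006, 0.156, 0.988, -0.008]
contact_force: [1.4, 0.5, 0.1]
width: 0.0002
```

Request:
{"op": "apply_moves", "data": {"moves": [0,0,-0.035,0,0,0,0,0,0,-0.035,0,0,0,0,0,0,-0.035,0,0,0,0,0,0,-0.035,0,0,0,0,0,0,-0.03,0,0,0,0,0,0,-0.02,0,0,0,0,0,0,0,0,0,0,0,0,0,0,0,0,0,0]}}

```text
clock: 9.12
position: [0.3649, -0.1434, 0.1935]
ee_rot: [0.004, 0.155, 0.988, -0.009]
contact_force: [0.2, -0.3, -0.2]
width: -0.0
```

```bash
python3 look.py pics/s6.png
python3 - <<'E'
from rig import imaging
import cv2
d=imaging.get_image("top")
cv2.imwrite("pics/t6.png",cv2.resize(d["image"][150:270,200:360,::-1],None,fx=5,fy=5,interpolation=cv2.INTER_CUBIC))
E
```

```text
t 9.12 rack pos [ -72.6 -344.9  193.5] tooly [ 0.     1.    -0.017] toolz [ 0.011 -0.017 -1.   ] F [ 0.3  -0.19 -0.22] w -1.9446453218452913e-05
initial (array([-0.06790003, -0.11042783,  0.0697    ]), 21)
now (array([-0.06841107, -0.0248934 ,  0.0697    ]), 14)
```

View pics/s6.png

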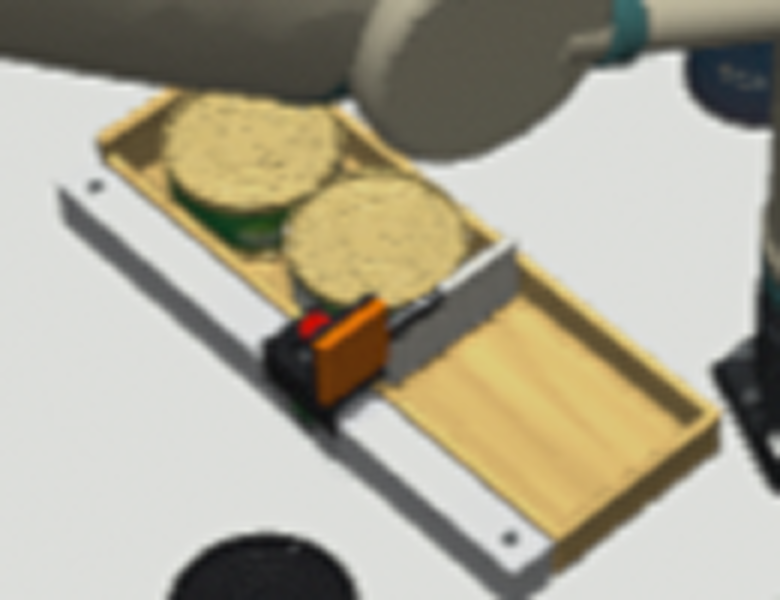

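View pics/t6.png

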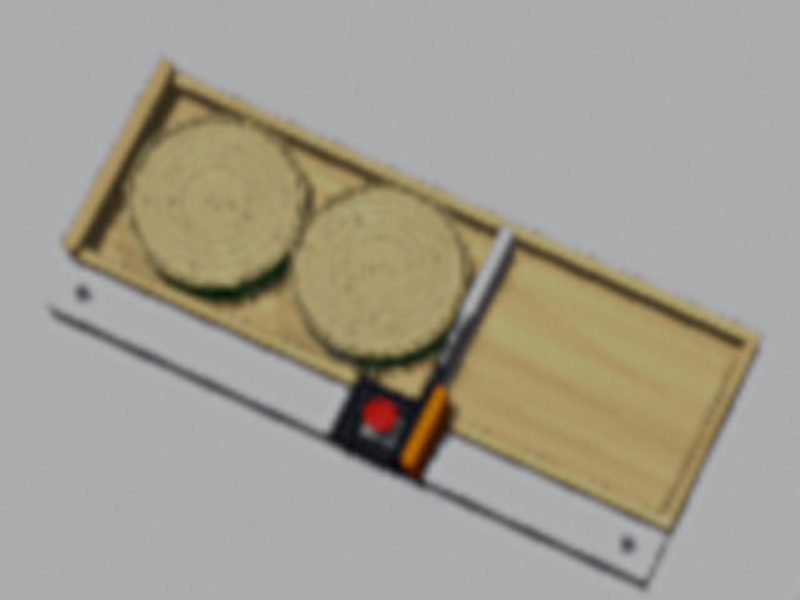

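Run:
```python
from h import *
from rig import imaging
import cv2
T=imaging.get_image("top");T0=pickle.load(open("top0.pkl","rb"))
S=imaging.get_image("scene");S0=pickle.load(open("scene0.pkl","rb"))
def red(d):
    h=cv2.cvtColor(d["image"],cv2.COLOR_RGB2HSV).astype(int)
    m=((h[:,:,0]<5)|(h[:,:,0]>174))&(h[:,:,1]>170)&(h[:,:,2]>60)
    m[:165]=0;m[265:]=0;m[:,:235]=0;m[:,365:]=0
    v,u=np.nonzero(m)
    return u.mean(),v.mean(),np.median([rk(world(d,a,b))for a,b in zip(u,v)],axis=0)
for n,a in(("T0",T0),("T",T),("S0",S0),("S",S)):
    u,v,w=red(a);print(n,u,v,w, rk(world(a,u,v,.0697)))
def tri(a,b):
    A=[];B=[]
    for d in(a,b):
        u,v,_=red(d);C=-d["R"].T@np.array(d["t"]);r=d["R"].T@np.array([(u-d["cx"])/d["fx"],(v-d["cy"])/d["fy"],1]);r/=np.linalg.norm(r);M=np.eye(3)-np.outer(r,r);A.append(M);B.append(M@C)
    return rk(np.linalg.solve(sum(A),sum(B)))
print(tri(T0,S0),tri(T,S))
# deck height next to head (black carriage)
```

```text
T0 308.90909090909093 247.24242424242425 [-0.06656496 -0.11217327  0.06915862] [-0.06579259 -0.11199577  0.0697    ]
T 275.51428571428573 232.22857142857143 [-0.06511258 -0.02651822  0.06630047] [-0.06629166 -0.02683414  0.0697    ]
S0 308.1904761904762 236.23809523809524 [-0.069395   -0.11133805  0.07026346] [-0.06790003 -0.11042783  0.0697    ]
S 286.8 218.26666666666668 [-0.06854473 -0.02209326  0.06496926] [-0.06789052 -0.02494764  0.0697    ]
[-0.06692406 -0.11128261  0.06997255] [-0.06748064 -0.02635479  0.07083375]
```

Both depth images show the plunger head about 3–5 mm lower than at the start, and it now sits within about 2 mm of the notch. The hand is clear, so I'm handing the job in.

```bash
python3 -c "
from rig import workorder
print(workorder.sign_off())"
```

```text
the job is handed in; nothing more can be done
None
```

I pushed the orange pad with closed fingertips about 85 mm along the rail until the stop clicked into the notch, then backed the hand off and handed the job in. It took about 9 s of the 43 s allowed; the sign-off gives no verdict.

**Click:**
- **Force:** it stayed at about 3–5 N while pushing, then fell to about 0 near the notch.
- **Jump:** at the same moment the stop moved ahead of the fingers by itself.

I did not see a clear extra 4 N at the lip.

**Final images:**
- **Stop position:** the red plunger head is at rack y of about -26 mm, against -28 mm for the notch. That difference is within the camera's accuracy.
- **Plunger:** both depth images show the head lower than at the start, by about 3 mm (top camera) and 5 mm (scene camera). Triangulating the head between the two cameras disagreed, showing no drop (+0.9 mm). I relied on the depth readings and the click instead.
- **Tins:** both look upright in the tray.
- **Hand:** it is about 0.3 m behind the stop and 0.19 m above the worktop, with no contact force.

I did not re-measure the mug, jar and peeler at the end, but the hand passed well clear of them.

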